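Unstack the wiring boxes into their kit trays

ROBOT

A 7-joint arm with a two-finger parallel gripper is mounted at the origin on the work surface. World frame = base frame: x ahead of the robot, y to its left, z up, the work surface at z = 0. Lengths are in m, angles in rad, forces in N, time in s.
With the tool pointing down it reaches from about 0.4 to 0.875 m from the base axis. Payload 6.5 kg.
Tool frame: the origin (TCP) lies midway between the tips of the shut fingers; the grasp point (between the pads) lies arm.hold_point_z behind it (arm.hold_point_z is the distance from the TCP to the grasp point, in m); z points along the fingers, y is the line along which they close (so a half turn about z gives the same grasp; the last joint's range is limited). The gripper opens to 85 mm and grips with 20 to 120 N. Pads are 22 mm wide; open, the fingers measure 114 mm over their backs; the gripper's body (76 mm by 85 mm) begins 54 mm behind the grasp point. The pads swing forward as they close: fully open they stand 13 mm farther back than shut.
Start: joints at [-1.374, 0.536, -0.004, 1.538, 0.003, 1.067, -0.071], TCP at [0.169, 0.628, 0.231] pointing down, gripper open.
Joint ranges: [-2.7, 2.7], [-0.37, 2.16], [-1.27, 1.26], [0.24, 2.4], [-1.31, 4.45], [0.19, 1.91], [-2.76, 2.76]. Speed limits (rad/s): [2.39, 2.39, 3.14, 3.14, 3.14, 3.14, 3.14].

INTERFACE

Orientations are given as a rotation vector (axis times angle).
In Python, from cell import arm, claw, snapshot, get_calibration gives the robot as it stands. Calls block until the motion is done:
- arm.goto(position, orientation): joint-space move of the TCP to a pose.
- arm.move_l(position, rot=None, feed=0.15): straight line of the TCP; rot=None keeps the orientation; feed is the mean speed in m/s.
- arm.goto_joints(angles): joint-space move.
- claw.let_go() and claw.grasp(strength=None): open the fingers fully, or close them until they stop; strength is the grip in N (None keeps the last).
- arm.dwell(seconds).
- arm.inverse_kinematics(position, orientation): joint angles nearest the present ones, or None.
- arm.state(): the state.
- snapshot(name): name is "scene" or "side" or "wrist"; returns (picture, depth): 480x640x3 uint8, blue, green, red; 480x640 float32, m along the optical axis (not along the pixel's ray), 0 where there is no reading.
- get_calibration(name): a dict with "camera_matrix" (3x3 intrinsics, pixels), "rvec" (rotation vector, rad) and "tvec" (3), from world to camera coordinates, as OpenCV has them. Camera axes: x right, y down, z forward; pixel columns grow to the right and rows downward; lengths in m; the calibration is good to about 2 mm. A picture is of the moment at which its call begins: read the wrist's pose just before it. get_calibration takes no time and is no camera call; for the wrist camera it gives the pose at the moment of the call.
A pose or a line that the arm cannot do raises arm.IKError and nothing moves.
- arm.finish_job(): hands the job in; it is judged then, once.
The state is a dict: "time": time; "joints": joint angles; "joint_velocities": joint speeds; "joint_torque": joint torques, N m; "ee_pos": TCP position; "eef_rot": TCP orientation; "contact_force": force on the tool from outside, world axes, zero at the start; "ft_torque": the same for the moment, N m; "grip_width": finger opening in m; "grasp_force": force on a finger pad.
Only numpy, scipy, OpenCV 4.12 (cv2) and the standard library are available. Lean on these libraries where they do the work, as an engineer would, in place of code of your own. Each camera call takes 0.05 s, during which the arm holds its last target. There are 200 camera calls.

TASK

Take the stack of wiring boxes apart from the top down, one piece at a time, and put each straight away in the grey tray whose recess has its shape and size: socket block first, then the round box, the square box and last the oblong box. Each must stand upright and flat on the floor of its own recess, not up on the rim. Leave the network tester and the screwdriver where they lie.

Things in the scene. Friction and masses are not known exactly. Their poses are not given: they have to be found in the camera images.
- oblong_box: Bottom of the stack: grey closed plastic junction box, 64 (x) x 130 (y) x 40 mm high, about 0.18 kg, standing on the bench. Origin at the centre of its underside, long side along its y, z up.
- square_box: Second from below, standing flat on the oblong box, not always at its middle: white square junction box 60 x 60 x 34 mm high, sides along its x and y. Origin at the centre of its underside, z up.
- round_box: Third from below, standing flat on the square box: grey round junction box, 46 mm in diameter, 32 mm high. Origin at the centre of its underside, z up along its axis.
- socket_block: Top of the stack, standing flat on the round box: small white network socket block 20 (x) x 36 (y) x 28 mm high. Origin at the centre of its underside, long side along its y, z up. The whole stack is 134 mm high; nothing in it is fastened.
- oblong_tray: Place of the oblong box. Grey plate 12 mm thick, fixed to the bench; origin at the centre of its underside, z up. In the middle of its top is one 6 mm deep recess with a black floor, the floor 6 mm above the bench, oblong, 78 (x) x 144 (y) mm (7 mm to spare all round); the plate measures 94 x 160 mm, its long side along its y.
- square_tray: Place of the square box. Grey plate 12 mm thick, fixed to the bench; origin at the centre of its underside, z up. In the middle of its top is one 6 mm deep recess with a black floor, the floor 6 mm above the bench, square, 74 x 74 mm (7 mm to spare all round), sides along its x and y; the plate measures 92 x 92 mm.
- round_tray: Place of the round box. Grey plate 12 mm thick, fixed to the bench; origin at the centre of its underside, z up. In the middle of its top is one 6 mm deep recess with a black floor, the floor 6 mm above the bench, round, 60 mm in diameter (7 mm to spare all round); the plate measures 80 x 80 mm.
- socket_tray: Place of the socket block. Grey plate 12 mm thick, fixed to the bench; origin at the centre of its underside, z up. In the middle of its top is one 6 mm deep recess with a black floor, the floor 6 mm above the bench, oblong, 34 (x) x 50 (y) mm (7 mm to spare all round); the plate measures 54 x 70 mm, its long side along its y.
- tester: Bystander: white network tester with a green face lying loose on the bench among the trays, 62 (x) x 104 (y) x 28 mm high, 0.2 kg. Origin at the centre of its underside. Not to be moved. (A fifth grey plate, 70 x 92 mm, whose green tool is already put away and which stands 30 mm high, is also fixed among the trays; it is not needed.)
- screwdriver: Bystander: screwdriver with a green handle, 170 mm long, lying loose at the right of the bench. Origin under its middle, length along its x, handle (25 mm thick) towards -x. Not to be moved.

How it is judged:
By the outcome, as a careful person would: the job done as asked, in the order asked, and still so for the second after the job is handed in, with the robot touching nothing.
It also fails if it takes over 109 s, if anything falls off the work surface, if the arm or the gripper's body presses on something with over 40 N, if the wrist force passes 120 N, or if a joint passes its speed limit or range.

## Working session

There is one attempt and no reset: what is moved stays moved. The work goes in short steps, each a Python script; the robot and the scene stay as the last script left them, time stands still between calls to the robot, and variables do not carry over. Pictures are saved under pics/ and viewed, at most 14 in all, crops included, and the job is handed in when it is done.

```bash
ls; mkdir -p pics; python3 - <<'E'
from cell import *
import cv2,numpy as np
for n in("scene","side"):
    p,d=snapshot(n);cv2.imwrite(f"pics/{n}0.png",p);np.savez(f"{n}0.npz",p=p,d=d)
    c=get_calibration(n);R=cv2.Rodrigues(c["rvec"])[0];print(n,(-R.T@np.ravel(c["tvec"])).round(3),R[2].round(2),c["camera_matrix"])
s=arm.state();print(s["time"],s["eef_rot"],arm.hold_point_z,s["grip_width"])
E
```

```text
pics
scene [ 1.187 -0.097  0.78 ] [-0.68  0.07 -0.73] [[463.84490783   0.         318.44528192]
 [  0.         463.84490783 245.1007958 ]
 [  0.           0.           1.        ]]
side [ 0.432 -0.914  1.016] [ 0.08  0.69 -0.72] [[527.54002107   0.         317.46034261]
 [  0.         527.54002107 242.40699097]
 [  0.           0.           1.        ]]
0.1 [-4.11475558e-01 -3.11444115e+00  2.43280812e-03] 0.0187 0.08489258333057322
```

View pics/scene0.png

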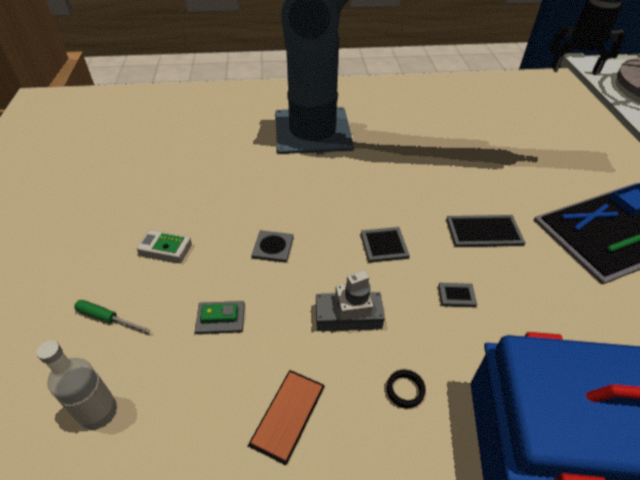

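View pics/side0.png

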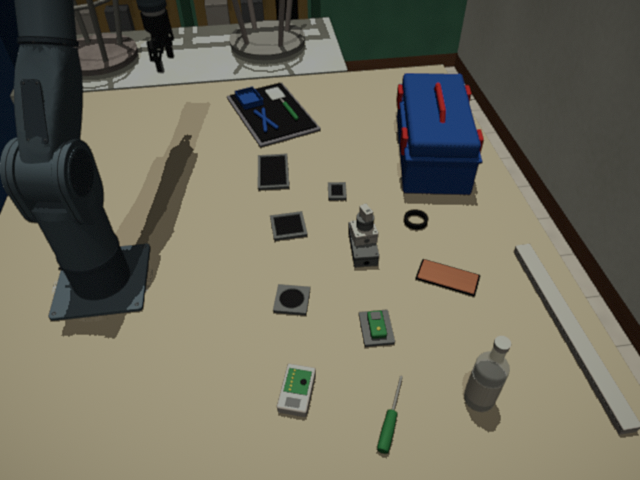

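The trays show in scene at: oblong (485,231), square (385,244), round (272,245), socket (457,294). The stack is at (350,300), with the tool plate at (220,317), the tester at (165,245) and the screwdriver at (112,316). I'll measure them from depth.

```bash
cat > vis.py <<'E'
import cv2,numpy as np
from cell import *
def cloud(d,c):
    K=c["camera_matrix"];R=cv2.Rodrigues(np.array(c["rvec"]))[0];t=np.ravel(c["tvec"])
    v,u=np.mgrid[:480,:640];P=np.stack([(u-K[0,2])/K[0,0]*d,(v-K[1,2])/K[1,1]*d,d],-1)
    W=(P-t)@R;W[d<=0]=np.nan;return W
def onplane(uv,c,z):
    K=c["camera_matrix"];R=cv2.Rodrigues(np.array(c["rvec"]))[0];t=np.ravel(c["tvec"])
    uv=np.array(uv,float).reshape(-1,2);r=np.c_[(uv-[K[0,2],K[1,2]])/[K[0,0],K[1,1]],np.ones(len(uv))]@R
    o=-R.T@t;return (o+r*((z-o[2])/r[:,2])[:,None])[:,:2]
def rect(xy):
    (cx,cy),(w,h),a=cv2.minAreaRect((np.asarray(xy)*1000).astype(np.float32))
    if w>h:w,h,a=h,w,a+90   # a+90 = direction of long side(h); a = direction of short
    a=(a+90)%180-90
    return np.round([cx,cy,w,h,a],1)  # mm, short, long, short-side direction deg
E
python3 - <<'E'
from vis import *
T={"scene":dict(oblong=(485,231),square=(385,244),round=(272,245),socket=(457,294)),"side":dict(oblong=(273,171),square=(288,226),round=(291,298),socket=(338,190))}
for n in T:
    z=np.load(n+"0.npz");p,d=z["p"],z["d"];c=get_calibration(n);W=cloud(d,c);g=p.max(-1)
    for k,(u,v) in T[n].items():
        m=(g<g[v-2:v+3,u-2:u+3].max()+22).astype(np.uint8);N,L=cv2.connectedComponents(m,connectivity=4)
        q=np.argwhere(L==L[v,u])[:,::-1]
        print(n,k,rect(onplane(q,c,.009)),len(q),"z",np.nanmedian(W[v-2:v+3,u-2:u+3,2]).round(4))
    x=W[120:420 if n=="scene" else 300]
    S=W[180:340] if n=="side" else W[260:340]
    box=(S[...,0]>.5)&(S[...,0]<.9)&(abs(S[...,1]-0)<.3)
    for nm,lo,hi in(("socket",.127,.145),("round",.1,.112),("square",.068,.08),("oblong",.034,.046)):
        q=S[(S[...,2]>lo)&(S[...,2]<hi)&box]
        q=q[np.hypot(*(q[:,:2]-np.median(q[:,:2],0)).T)<.09]
        print(n,nm,len(q),rect(q[:,:2]),np.median(q,0).round(3))
E
```

```text
scene oblong [454.8 369.7  73.1 143.   -4.7] 1334 z 0.0043
scene square [478.4 125.   70.2  71.9   2.7] 702 z 0.0048
scene round [ 462.7 -130.    53.6   55.1  -55.7] 353 z 0.0051
scene socket [633.6 249.4  30.9  47.4  -6.3] 265 z 0.0049
scene socket 210 [672.5  25.9  21.9  37.3  15.8] [0.674 0.025 0.133]
scene round 199 [ 6.81e+02  2.84e+01  2.62e+01  4.52e+01 -6.00e-01] [0.684 0.029 0.105]
scene square 405 [668.6  23.3  60.7  61.9 -85.6] [0.687 0.007 0.073]
scene oblong 988 [668.8  15.1  65.4 127.2  -4. ] [ 0.677 -0.014  0.039]
side oblong [456.1 370.1  72.8 136.9  -3.4] 684 z 0.0053
side square [478.8 126.4  68.2  71.  -86.7] 452 z 0.0042
side round [ 463.4 -128.6   54.5   55.8   81.9] 352 z 0.0052
side socket [635.  250.8  29.2  40.4  -8.4] 103 z 0.0051
side socket 101 [668.7  23.8  22.1  38.   13.7] [0.669 0.023 0.132]
side round 108 [667.6  19.8  35.9  45.2  78.9] [0.66  0.014 0.105]
side square 240 [665.8  21.6  60.9  62.6   4.4] [0.657 0.006 0.073]
side oblong 423 [665.2   4.8  65.6 113.8  -3. ] [ 0.661 -0.025  0.039]
```

```bash
cat > mot.py <<'E'
from vis import *
from scipy.spatial.transform import Rotation as Ro
def rv(phi):
    y=np.array([np.cos(phi),np.sin(phi),0]);z=np.array([0,0,-1.]);return Ro.from_matrix(np.c_[np.cross(y,z),y,z]).as_rotvec()
def near(xy,deg,sym=180):  # closing direction (deg mod sym) nearest the arm's azimuth
    az=np.degrees(np.arctan2(xy[1],xy[0]));return np.radians(deg+sym*np.round((az-deg)/sym))
def look(levels,c0,n,r=.09):
    c=get_calibration("wrist");p,d=snapshot("wrist");cv2.imwrite(f"pics/{n}.png",p);W=cloud(d,c)
    for nm,h in levels:
        q=W[(abs(W[...,2]-h)<.005)&(np.hypot(W[...,0]-c0[0],W[...,1]-c0[1])<r)]
        if len(q)>20: print(nm,len(q),rect(q[:,:2]),np.median(q,0).round(4))
    np.save(f"{n}.npy",W)
def rep():
    s=arm.state();print("t",round(s["time"],2),"pos",np.round(s["ee_pos"],4),"F",np.round(s["contact_force"],1),"w",round(s["grip_width"],4),"gf",round(s["grasp_force"],1))
LV=[("socket",.134),("round",.106),("square",.074),("oblong",.040)]
E
python3 - <<'E'
from mot import *
xy=(.671,.025);arm.goto([*xy,.30],rv(near(xy,15)));rep()
look(LV,xy,"w1");print(arm.state()["joints"])
E
```

```text
t 2.88 pos [0.6709 0.0264 0.2998] F [-0.3  1.3 -0.5] w 0.0853 gf 0.0
socket 901 [669.6  26.   20.   36.1  19. ] [0.6695 0.0267 0.1332]
round 903 [668.4  29.7  41.6  44.3 -72.6] [0.6658 0.0326 0.1052]
square 1252 [666.5  23.   60.1  60.2   4.4] [0.6493 0.033  0.0731]
oblong 2995 [665.5  16.2  64.1 130.2  -3.1] [0.6634 0.0532 0.0391]
[-0.5051914   0.58138539  0.63270109  1.42501799 -0.34987464  1.24886686
  0.42316065]
```

View pics/w1.png

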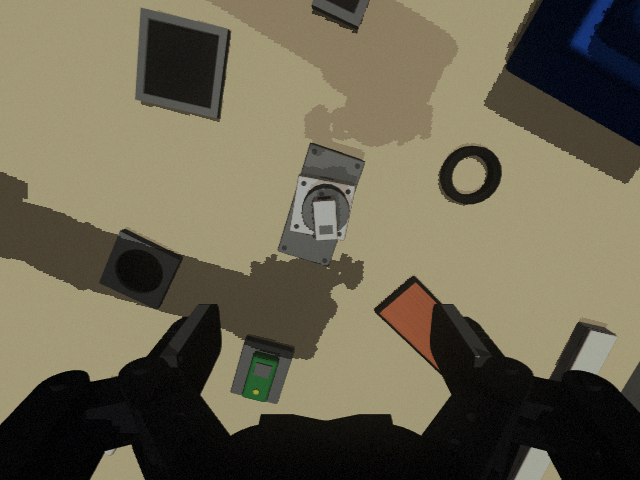

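The wrist view shows the stack at (325,205), with the socket block on top at (325,218). Its long side is across the closing line, as wanted. The sizes match, so I'll take the socket block.

```bash
cat >> mot.py <<'E'
def pick(xy,deg,sym,z,strength,up=.10,mid=None):
    r=rv(near(xy,deg,sym));arm.goto([*xy,mid or z+.08],r);arm.move_l([*xy,z],r,feed=.12);arm.dwell(.15);rep()
    claw.grasp(strength);rep();arm.move_l([*xy,z+up],feed=.15);rep()
def place(xy,deg,sym,z,zt=.20):
    phi=near(xy,deg,sym);r=rv(phi);arm.goto([*xy,zt],r);arm.move_l([*xy,z+.03],r,feed=.2);arm.dwell(.1)
    e=arm.state()["ee_pos"];c=np.array(xy)+(np.array(xy)-e[:2])   # take out steady droop
    arm.move_l([*c,z+.001],r,feed=.06);arm.dwell(.15);rep();claw.let_go();arm.dwell(.1);arm.move_l([*xy,zt],feed=.25);rep()
E
python3 - <<'E'
from mot import *
pick((.6698,.0257),18,180,.106+.007,40)
look(LV,(.669,.028),"w2")
E
```

```text
t 4.4 pos [0.6706 0.0257 0.1141] F [-0.4 -0.5  0.3] w 0.0854 gf 0.0
t 5.01 pos [0.67   0.0256 0.1132] F [0.2 0.2 1.1] w 0.0191 gf 39.2
t 5.83 pos [0.6691 0.0259 0.2119] F [-0.6  0.9 -1.1] w 0.0191 gf 39.0
round 3001 [668.9  28.1  44.8  45.  -69.5] [0.6688 0.0289 0.1052]
square 1920 [666.4  22.9  60.   60.2   4.5] [0.6476 0.037  0.0731]
oblong 3668 [665.3  16.3  64.  129.9  -3.1] [0.6567 0.06   0.0392]
```

View pics/w2.png

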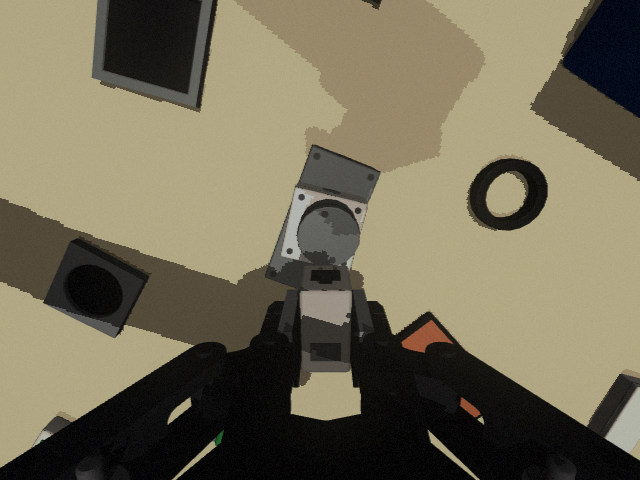

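The socket block is held at (326,325) and the round box is undisturbed at (328,232). Next I'll place the socket block, then check it from above before taking the round box.

```bash
python3 - <<'E'
from mot import *
xy=(.6343,.250)
arm.goto([*xy,.2],rv(near(xy,-6.5)))
place(xy,-6.5,180,.013)
look([("block",.034),("rim",.012),("floor",.006)],xy,"w3",.05)
E
```

```text
t 8.85 pos [0.6329 0.2496 0.0136] F [ 0.  -0.9 -0.6] w 0.0191 gf 39.2
t 10.5 pos [0.6332 0.2499 0.1984] F [-0.5  0.5 -0.5] w 0.0855 gf 0.0
block 885 [631.6 249.8  19.3  35.7  -6.1] [0.6319 0.2504 0.0331]
rim 2425 [634.2 248.4  54.1  70.6  -7.3] [0.6349 0.2521 0.0111]
floor 1998 [635.5 250.   87.5  93.7   0.9] [0.6404 0.2547 0.0089]
```

View pics/w3.png

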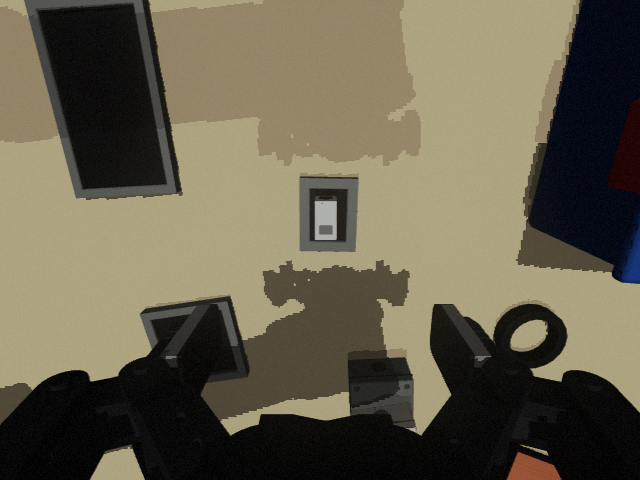

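The socket block sits in its recess at (325,218): its top reads 33 mm, where 34 is expected flat on the floor. Now the round box.

```bash
python3 - <<'E'
from mot import *
pick((.6689,.0279),4.5,180,.074+.006,40)
look(LV[2:],(.667,.02),"w4a")
xy=(.463,-.1293)
place(xy,4.5,90,.012)
look([("round",.038),("rim",.012)],xy,"w4",.058)
E
```

```text
t 12.43 pos [0.6697 0.0279 0.0811] F [ 0.4 -0.   0.4] w 0.0856 gf 0.0
t 12.88 pos [0.6693 0.0279 0.0805] F [-0.3  0.1  5. ] w 0.0448 gf 41.0
t 13.7 pos [0.6681 0.0282 0.1789] F [-0.2 -0.2 -1.6] w 0.0451 gf 40.9
square 4683 [666.1  27.2  51.9  60.1 -85.4] [0.6653 0.0332 0.0732]
oblong 3215 [666.   29.3  64.1 104.1  -3. ] [0.665  0.0664 0.0391]
t 16.59 pos [ 0.4618 -0.1293  0.0126] F [ 0.5  0.1 -0.7] w 0.0448 gf 40.9
t 18.07 pos [ 0.4622 -0.1288  0.199 ] F [-0.8  0.6 -0.7] w 0.0854 gf 0.0
round 2081 [ 460.8 -129.3   44.7   45.    84.2] [ 0.4608 -0.1285  0.0372]
rim 4163 [ 463.2 -130.2   80.2   80.4  -14.1] [ 0.463  -0.1238  0.0112]
```

View pics/w4.png

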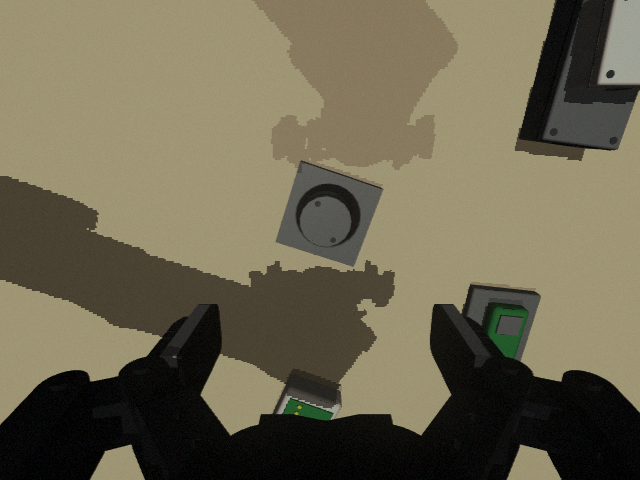

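The round box is inside its recess at (327,220), flat with its top at 37 mm. Now the square box.

```bash
python3 - <<'E'
from mot import *
pick((.6664,.0229),4.5,90,.040+.005,40,up=.12)
xy=(.4796,.1257)
place(xy,3,90,.011)
look([("square",.040),("rim",.012)],xy,"w5",.066)
E
```

```text
t 20.12 pos [0.6672 0.0229 0.046 ] F [0.8 0.4 0.5] w 0.0855 gf 0.0
t 20.48 pos [0.6669 0.0229 0.0456] F [0.4 0.2 4.6] w 0.0594 gf 44.4
t 21.43 pos [0.6656 0.0231 0.1639] F [-1.4  0.8 -2.4] w 0.0591 gf 43.8
t 24.12 pos [0.4784 0.1254 0.0116] F [ 0.8 -0.5 -1.4] w 0.0594 gf 44.1
t 25.51 pos [0.4787 0.1257 0.199 ] F [-0.1 -1.  -0.7] w 0.0854 gf 0.0
square 4660 [477.4 125.4  59.9  60.    3.3] [0.4773 0.127  0.0392]
rim 3380 [479.2 124.5  91.9  92.3 -87.1] [0.4793 0.135  0.0111]
```

View pics/w5.png

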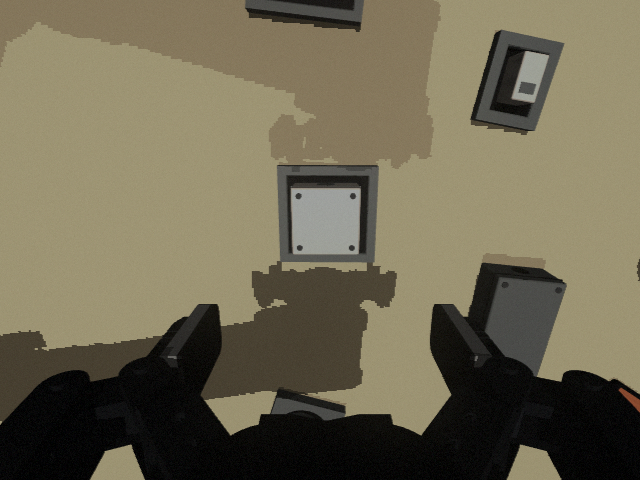

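The square box is seated at (326,221), with its top at 39 mm and its angle matching the tray. The oblong box is still at (525,320), so I'll confirm its pose from above and then move it.

```bash
python3 - <<'E'
from mot import *
a=(.6655,.0163);arm.goto([*a,.2],rv(near(a,-3.1)));look(LV[3:],a,"w6a")
W=np.load("w6a.npy");q=W[(abs(W[...,2]-.039)<.005)&(np.hypot(W[...,0]-a[0],W[...,1]-a[1])<.09)]
m=rect(q[:,:2]);assert abs(m[2]-64)<3 and abs(m[3]-130)<4,m
pick(tuple(m[:2]/1000),m[4],180,.010,60,up=.14)
xy=(.4565,.370)
place(xy,-4,180,.016)
look([("oblong",.046),("rim",.012)],xy,"w6",.1)
E
```

```text
oblong 10739 [665.4  16.6  64.1 129.2  -3.1] [0.6656 0.0227 0.0392]
t 27.96 pos [0.6662 0.0165 0.011 ] F [ 0.2 -0.4  0.9] w 0.0856 gf 0.0
t 28.29 pos [0.666  0.0166 0.0108] F [-0.8  0.4  5.9] w 0.0629 gf 67.4
t 29.38 pos [0.6646 0.0168 0.1488] F [-0.8 -0.  -2. ] w 0.063 gf 66.5
t 32.7 pos [0.4547 0.3692 0.0169] F [-4.4 -2.2  7.7] w 0.0629 gf 67.6
t 34.04 pos [0.4555 0.3697 0.1987] F [ 0.8 -0.4 -0.2] w 0.0853 gf 0.0
oblong 11172 [453.8 368.9  64.  129.5  -3.9] [0.4541 0.3751 0.0452]
rim 3949 [455.4 368.7  94.2 159.9  -3.3] [0.4617 0.3969 0.0111]
```

View pics/w6.png

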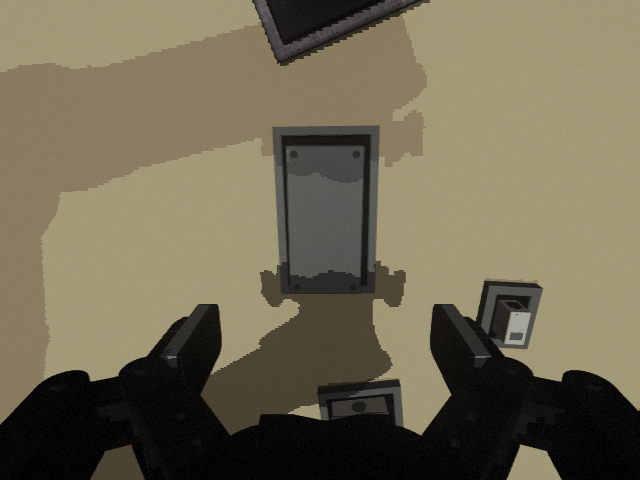

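The oblong box is in its recess at (326,215) with its top at 45 mm. I'll check the tilt and the whole scene before handing in.

```bash
python3 - <<'E'
from mot import *
for f,xy,h in(("w3",(.632,.25),.034),("w4",(.461,-.129),.038),("w5",(.477,.1255),.040),("w6",(.454,.369),.046)):
    W=np.load(f+".npy");q=W[(abs(W[...,2]-h)<.006)&(np.hypot(W[...,0]-xy[0],W[...,1]-xy[1])<.066)]
    k=np.linalg.lstsq(np.c_[q[:,:2]-q[:,:2].mean(0),np.ones(len(q))],q[:,2],rcond=None)[0];print(f,k.round(4))
p,d=snapshot("scene");cv2.imwrite("pics/end.png",p)
E
```

```text
w3 [-0.0016 -0.0131  0.0331]
w4 [-0.0012 -0.0103  0.0371]
w5 [ 0.0012 -0.0026  0.0391]
w6 [-0.     -0.0004  0.0452]
```

View pics/end.png

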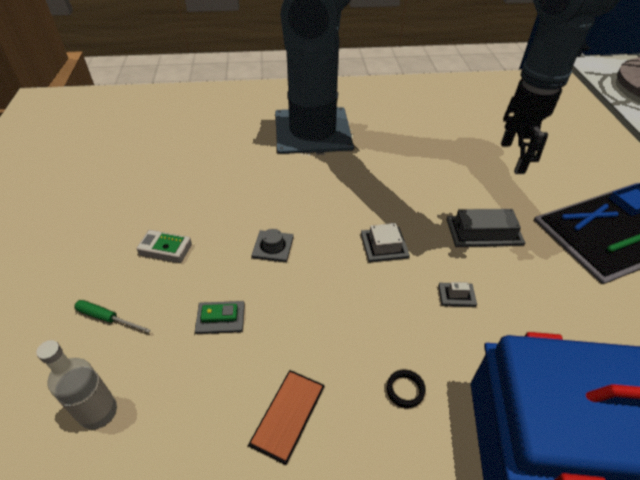

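All four pieces stand flat in their trays: round (272,240), square (386,238), oblong (486,225) and socket (458,291). The tester (165,245) and screwdriver (112,316) are where they were.

```bash
python3 -c "
from cell import arm
print(arm.finish_job())"
```

```text
the job is handed in; nothing more can be done
None
```

The job is handed in: all four boxes were unstacked in the order asked and stand flat in their own recesses, the tester and screwdriver were not moved, and the robot clock read about 34 s at the last placing.

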